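# Park a pump's flywheel just past compression and set its brake

### The job

Park the small diaphragm pump so that it starts without load: turn its flywheel by the black knob, counter-clockwise seen from above, until you feel the resistance climb to its peak and then fall away to almost nothing, and stop right there. Then swing the brake lever over as far as it goes, away from the robot. Do not force the wheel, whose mount is soft, and do not disturb the bottles and the dish beside the pump.

Things in the scene. Friction and masses are not known exactly. Their poses are not given: they have to be found in the camera images.
- pump: diaphragm pump: grey base plate 190 x 310 x 20 mm with a white housing on its left part, fixed to the worktop. Origin: centre of the plate's underside; x across the plate to the far side (round head), y along the plate towards the housing (left), z up
- wheel_axis (a point): point on the vertical axis of the flywheel at rest, at the height of the knob's middle, 144 mm above the worktop. The shaft stands on a rubber mount that gives 1 mm for each 12 N of sideways push in any direction; pushed 2 mm (24 N) off this axis it counts as forced
- knob_center (a point): middle of the finger knob: an upright black round knob 18 mm in diameter and 45 mm tall (122 to 167 mm above the worktop), standing on the flywheel 58 mm from its axis and spinning freely on its own pin. z up
- brake_lever (a joint): angle of the brake lever in rad: 0 off (leaning to the pump's -x side, towards the robot), 1.0 fully over to the pump's +x side. It stays where it is left
- brake_lever_tip (a point): tip of the brake lever, a thin black stick 70 mm long with a round end on a dark block on the right part of the base plate (115 mm to the pump's -y side). The tip swings in the pump's x-z plane about a pivot at the top of the block
- valve_rod (a joint): position in m of a rod hidden in the pump, geared to the shaft: 0 until the catch, then 0.0002 m per rad; drowned in noise. Rad after the catch: force at the knob peaks at 0.5, is back to half the peak at dead centre (1.05), to almost nothing by 1.2 to 1.5; a hard stop comes at 2.3. Right place to stop: 0.95 to 1.7
- bottle_250: bystander: clear bottle with a blue cap, 69 mm across and 150 mm tall, left of the pump; origin at the centre of its underside
- dropper_2: bystander: small white dropper bottle, 27 mm across and 86 mm tall, in front of the pump; origin at the centre of its underside
- petri_1: bystander: round flat dish 61 mm across and 15 mm tall, right of the pump; origin at the centre of its underside
- flywheel: level steel disc, 150 mm across, 18 mm thick, top 121 mm above the worktop; origin on its axis at its underside, x towards the knob. Turned counter-clockwise by the knob it first moves lightly (under 3 N) through a slack of 0.1 to 1.8 rad, then catches the shaft: about 7 N, climbing to a peak of 11 to 15 N. The catch cannot be seen, only felt. It stays where it is left

How it is judged:
By the outcome, as a careful person would: the job done as asked, in the order asked, and still so for the second after the job is handed in, with the robot touching nothing.
It also fails if it takes over 58 s, if anything falls off the work surface, if the arm or the gripper's body presses on something with over 40 N, if the wrist force passes 120 N, or if a joint passes its speed limit or range.

### The arm

A 6-joint arm with a two-finger parallel gripper is mounted at the origin on a cart in front of the work surface, level with it; the furniture and walls round the work are solid. World frame = base frame: x ahead of the robot, y to its left, z up, the work surface at z = 0. Lengths are in mm, angles in rad, forces in N, time in s.
With the tool pointing down it reaches from about 300 to 775 mm from the base axis. Payload 14.6 kg.
Tool frame: the origin (TCP) lies between the finger pads; the fingertips stand manip.finger_overhang ahead of it and the grasp point (between the pads) lies 2 mm behind it (manip.finger_overhang is the distance from the TCP to the fingertips, in mm); z points along the fingers, y is the direction in which the jaws open and shut (so a half turn about z gives the same grasp; the last joint's range is limited). The gripper opens to 94 mm and grips with 3 to 60 N. Pads are 16 mm wide; open, the fingers measure 119 mm over their backs; the gripper's body (75 mm by 177 mm) begins 78 mm behind the grasp point.
Start: joints at [-1.176, 0.3, 1.521, -0, 1.321, -0.067], TCP at [245.05, -492.382, 222.446] pointing down, gripper open.
Joint ranges: [-3.03, 3.03], [-0.79, 2.21], [0.23, 2.52], [-1.04, 4.18], [0, 3.07], [-2.55, 2.55]. Speed limits (rad/s): [2.22, 2.22, 2.57, 3.14, 3.14, 3.14].

### API

Orientations are given as [roll, pitch, yaw] about the fixed x, y, z axes, in that order (R = Rz(yaw) Ry(pitch) Rx(roll)).
In Python, from cell import manip gives the robot as it stands.
- The arm moves only by the tool drive_tool, never from a script. Its argument "steps" is a list of rows, each an object with "delta_pos": the shift along the world's x, y, z in mm, a list of three; "yaw": the turn about the world's z in rad; "hand": the finger opening in mm, from 0 to 94. A call has 1 to 5 rows; each row shifts and turns the commanded pose from where the row before left it; what a row does not reach is not made up. A row lasts 1/12 s, in which the tool goes at most 41.7 mm and 7.16 degrees, less where a joint would pass 70% of its speed; a pose out of reach is approached as far as the arm can. A call is refused whole if a number of a shift passes 41.7 or a number of a turn 0.125, either way. A call with a gripper value outside its range is refused whole. The fingers move at their own pace and stop on an object; "squeeze" is the grip in N (left out, the last holds). Time passes only in rows, so rows that do not move let the fingers close. It gives the time, the measured TCP pose, the force and the opening at its end, in the units of the state.
- manip.read_state(): the state, without advancing time (a new reading comes with each control period).
- manip.camera(name): name is "scene" or "top" or "wrist"; returns a dict with "frame" (400x640x3 uint8, red, green, blue), "range_z" (400x640 float32, mm along the optical axis (not along the pixel's ray), 0 where there is no reading), "intrinsics" (3x3 intrinsics, pixels), "position" and "attitude" of the camera in the world. Camera axes: x right, y down, z forward; pixel columns grow to the right and rows downward; lengths in mm; the calibration is good to about 2 mm. A picture is of the moment at which its call begins.
- manip.sign_off(): hands the job in, once; it reports no verdict.
The state is a dict: "clock": time; "joints": joint angles; "qd": joint speeds; "effort": joint torques, N m; "eef_pos": TCP position; "eef_rot": TCP orientation; "wrist_force": force on the tool from outside, world axes, zero at the start; "moment": the same for the moment, N m; "finger_gap": finger opening in mm.
Only numpy, scipy, OpenCV 4.12 (cv2) and the standard library are available. Lean on these libraries where they do the work, as an engineer would, in place of code of your own. Each camera call takes 0.05 s, during which the arm holds its last target.

## Working session

There is one attempt and no reset: what is moved stays moved. The work goes in short steps, Python scripts to look and compute and a tool call to move; the robot and the scene stay as the last step left them, time stands still between calls to the robot, and variables do not carry over. Pictures are saved under pics/ and viewed, and the job is handed in when it is done.

Besides the shell and the picture viewer there is one more tool, called after "Call:" as name(argument=value, ...) on one line, values as JSON. drive_tool: Moves the arm, as the interface text tells. Its arguments: {"type":"object","properties":{"steps":{"type":"array"},"squeeze":{"type":"number"}},"required":["steps"]}

```bash
mkdir -p pics; ls; cat > h.py <<'E'
import numpy as np,cv2
from cell import manip
def shot(n,tag):
    d=manip.camera(n); cv2.imwrite(f'pics/{tag}.png',d['frame'][:,:,::-1]); np.savez(f'pics/{tag}.npz',**{k:d[k] for k in d}); return d
E
python3 - <<'E'
from h import *
for n in ('scene','top'):
    d=shot(n,n+'0'); print(n,d['intrinsics'],d['position'],d['attitude'])
print(manip.read_state()); print(manip.finger_overhang)
E
```

```text
pics
scene [[435.67705271   0.         313.66725513]
 [  0.         435.67705271 192.18641878]
 [  0.           0.           1.        ]] [-75.59953906 527.90950588 711.02766144] [-2.23413053  0.01265409 -2.20957638]
top [[512.2125596    0.         326.19603538]
 [  0.         512.2125596  200.78424003]
 [  0.           0.           1.        ]] [ 378.6697487    64.8440456  1409.54589112] [-3.02676888  0.01899608 -1.54721332]
{'clock': 0.1, 'joints': array([-1.17563832e+00,  3.00428308e-01,  1.52150966e+00,  4.43773976e-06,
        1.32071203e+00, -6.66159640e-02]), 'qd': array([-1.67181331e-03, -1.04125678e-03, -1.98503590e-03,  2.73322975e-05,
        1.40899436e-03,  8.66409921e-05]), 'effort': array([-6.87861648e-04, -5.32651412e+01, -3.53287518e+01,  7.08946050e-02,
        2.35100929e-02, -2.89889635e-05]), 'eef_pos': array([ 244.95184435, -492.19832547,  221.94000785]), 'eef_rot': array([-3.14053794e+00, -7.46727361e-05,  4.61772827e-01]), 'wrist_force': array([-0.05258597,  0.85276946, -0.40980848]), 'moment': array([ 0.01547046,  0.00750171, -0.01773229]), 'finger_gap': 94.12351111195403}
17.0
```

View pics/scene0.png

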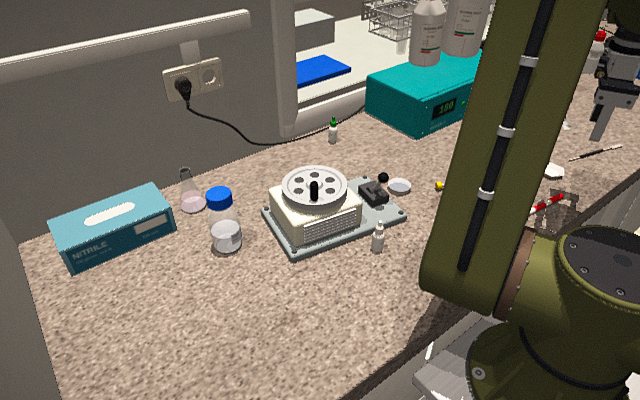

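View pics/top0.png

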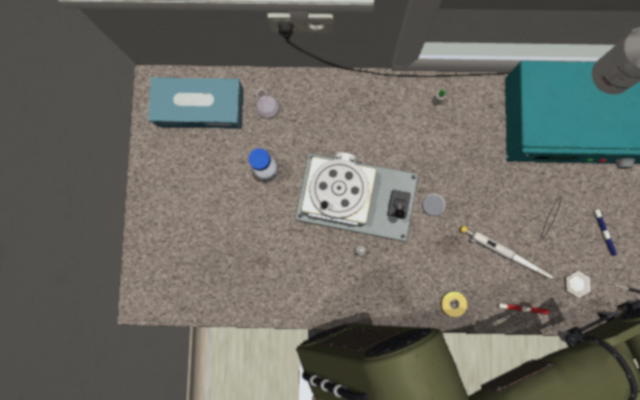

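Scene: flywheel near (315,188), knob (314,188), brake block (372,192) with a round tip at (383,178). Top: wheel hub (339,187), knob (324,205), brake (399,205), dropper (361,250), bottle (262,163), dish (434,204).

```bash
cat >> h.py <<'E'
from scipy.spatial.transform import Rotation as R
def load(t): return dict(np.load(f'pics/{t}.npz'))
def pts(d):
    K=d['intrinsics'];z=d['range_z'].astype(float);v,u=np.mgrid[:400,:640]
    P=np.stack([(u-K[0,2])/K[0,0]*z,(v-K[1,2])/K[1,1]*z,z],-1)
    W=P@R.from_euler('xyz',d['attitude']).as_matrix().T+d['position']; W[z<=0]=np.nan
    return W
def proj(d,p):
    q=(np.atleast_2d(p)-d['position'])@R.from_euler('xyz',d['attitude']).as_matrix()
    return q[:,:2]/q[:,2:]*d['intrinsics'][0,0]+d['intrinsics'][:2,2]
E
python3 - <<'E'
from h import *
for t,box in (('top0',(240,130,460,270)),('scene0',(190,160,430,270))):
    d=load(t);W=pts(d)
    for u,v in [(500,270),(300,270),(262,163),(339,187),(324,205),(399,205),(361,250),(434,204)] if t=='top0' else [(315,160),(314,183),(383,178),(378,226)]:
        print(t,u,v,W[v,u].round(1))
    a,b,c,e=box; cv2.imwrite(f'pics/{t}z.png',cv2.resize(d['frame'][b:e,a:c,::-1],None,fx=3.3,fy=3.3,interpolation=cv2.INTER_CUBIC))
d=load('top0');W=pts(d)
# disc top circle fit: points z 116..126
m=(abs(W[...,2]-121)<4);m[:, :280]=0;m[:,400:]=0;m[:150]=0;m[240:]=0
p=W[m];print(len(p))
(c,r)=cv2.minEnclosingCircle(p[:,:2].astype(np.float32));print('wheel',c,r,p.mean(0))
m=(W[...,2]>10)&(W[...,2]<30);m[:, :280]=0;m[:,420:]=0;m[:150]=0;m[241:]=0
m=cv2.morphologyEx(m.astype(np.uint8),cv2.MORPH_OPEN,np.ones((3,3)))>0
print('plate',cv2.minAreaRect(W[(W[...,2]>12)&m][:,:2].astype(np.float32)))
for nm,zz,bx in (('knob',(135,175),(300,180,350,230)),('tip',(55,140),(380,185,425,225)),('bottle',(100,170),(235,140,290,190)),('dropper',(20,100),(345,235,375,265)),('dish',(8,25),(420,190,450,220))):
    a,b,c,e=bx;q=W[b:e,a:c].reshape(-1,3);q=q[(q[:,2]>zz[0])&(q[:,2]<zz[1])];print(nm,len(q),q.mean(0).round(1) if len(q) else '',q.min(0).round(),q.max(0).round())
E
```

```text
top0 500 270 [ 361.8 -380.9   -2.5]
top0 300 270 [348.8 162.8  -4.1]
top0 262 163 [614.5 254.6 153.1]
top0 339 187 [561.8  61.2 126.7]
top0 324 205 [510.9  96.9 167. ]
top0 399 205 [525.5 -97.3  70.4]
top0 361 250 [405.4   1.1  85.6]
top0 434 204 [ 536.8 -200.    10.8]
scene0 315 160 [ 781.7 -102.4   -0.8]
scene0 314 183 [513.   98.5 166.1]
scene0 383 178 [492.4 -86.1 108.6]
scene0 378 226 [405.9   7.2  71.9]
1686
wheel (542.6986083984375, 19.2265682220459) 120.68170166015625 [561.9687596   59.74027131 120.44250333]
plate ((553.6712646484375, 12.102325439453125), (310.1978454589844, 191.0087127685547), 80.07774353027344)
knob 48 [514.6  96.5 164.4] [507.  88. 137.] [524. 105. 174.]
tip 133 [511.6 -96.6  93.4] [ 488. -115.   55.] [545. -83. 121.]
bottle 444 [624.1 260.9 143.6] [598. 236. 100.] [654. 289. 158.]
dropper 83 [407.3   1.6  60.1] [395. -11.  24.] [420.  13.  89.]
dish 393 [ 536.2 -199.1   16. ] [ 496. -233.    8.] [ 576. -168.   23.]
```

View pics/top0z.png

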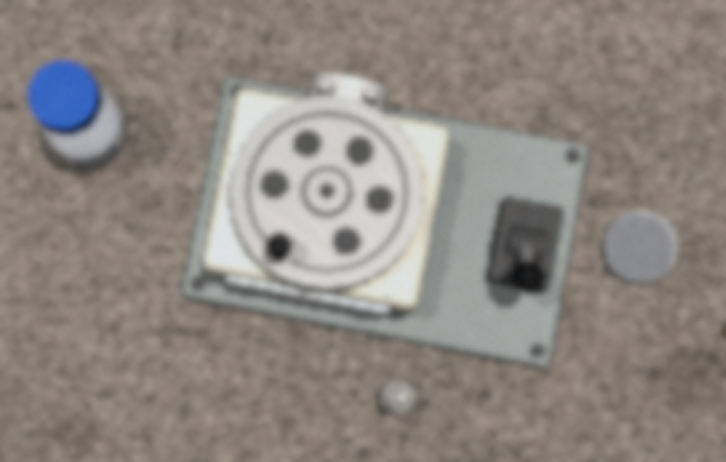

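View pics/scene0z.png

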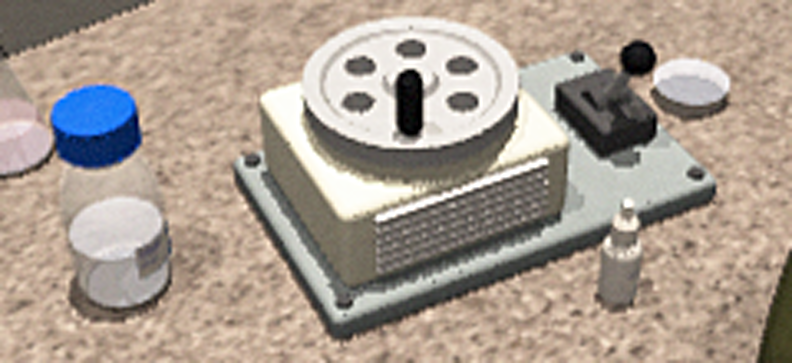

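```bash
cat > loc.py <<'E'
from h import *
def rect(t,zp,x0,x1,y0,y1,s=4):
    d=load(t)
    xs=np.arange(x0,x1,1/s);ys=np.arange(y0,y1,1/s)
    X,Y=np.meshgrid(xs,ys,indexing='ij');q=proj(d,np.stack([X,Y,np.full_like(X,zp)],-1).reshape(-1,3)).reshape(X.shape+(2,)).astype(np.float32)
    # rows: x descending, columns: y descending
    return cv2.remap(d['frame'],q[...,0],q[...,1],cv2.INTER_CUBIC)[::-1,::-1]
if __name__=='__main__':
    for t in ('top0','scene0'):
        im=rect(t,121,470,650,-30,150); cv2.imwrite(f'pics/r_{t}.png',im[:,:,::-1])
        g=cv2.GaussianBlur(cv2.cvtColor(im,cv2.COLOR_RGB2GRAY),(0,0),3)
        for r0,r1 in ((285,315),(220,260)):
            c=cv2.HoughCircles(g,cv2.HOUGH_GRADIENT_ALT if 0 else cv2.HOUGH_GRADIENT,1,100,param1=60,param2=15,minRadius=r0,maxRadius=r1)
            if c is not None:
                for u,v,r in c[0][:2]: print(t,'x',650-v/4,'y',150-u/4,'r',r/4)
E
python3 loc.py; python3 -c "
import cv2,numpy as np
cv2.imwrite('pics/rr.png',cv2.resize(np.hstack([cv2.imread('pics/r_top0.png'),cv2.imread('pics/r_scene0.png')]),(800,400)))"
```

```text
scene0 x 560.125 y 64.625 r 74.125
scene0 x 543.125 y 56.875 r 55.425
```

View pics/rr.png

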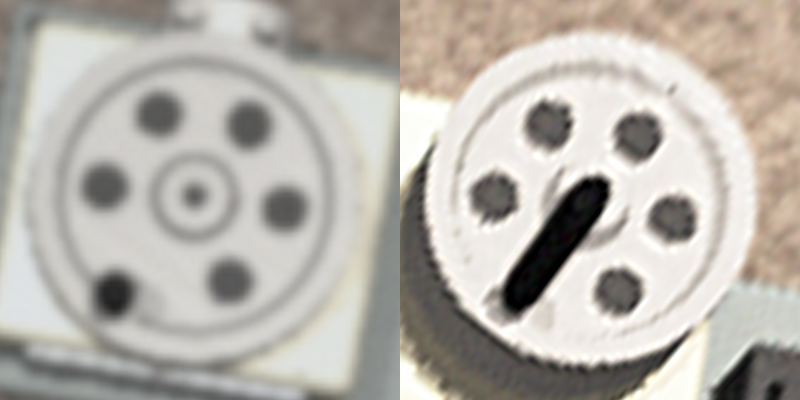

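```bash
python3 - <<'E'
from loc import *
for t in ('top0','scene0'):
    im=rect(t,167,480,540,70,130); g=cv2.GaussianBlur(im,(0,0),1.5).max(2); cv2.imwrite(f'pics/k_{t}.png',im[:,:,::-1])
    m=(g<70).astype(np.uint8);n,l,s,c=cv2.connectedComponentsWithStats(m)
    for i in range(1,n):
        if s[i,4]>300:print(t,'area mm2',s[i,4]/16,'x',540-c[i,1]/4,'y',130-c[i,0]/4, 'bbox x',540-s[i,1]/4,540-(s[i,1]+s[i,3])/4,'y',130-s[i,0]/4,130-(s[i,0]+s[i,2])/4)
E
python3 -c "
import cv2,numpy as np
cv2.imwrite('pics/kk.png',np.hstack([cv2.imread('pics/k_top0.png'),cv2.imread('pics/k_scene0.png')]))"
```

```text
top0 area mm2 157.875 x 512.2384204275535 y 97.51910134600158 bbox x 519.5 504.25 y 104.0 90.75
scene0 area mm2 697.625 x 498.94521591112704 y 110.6136893029923 bbox x 519.5 480.0 y 130.0 93.0
```

View pics/kk.png

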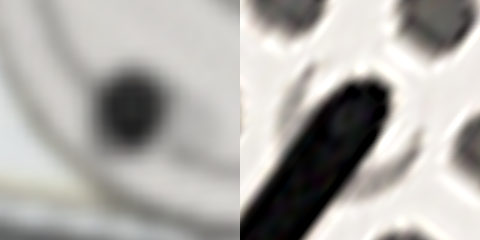

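Call:
drive_tool(steps=[{"delta_pos": [13.4,29.5,0],"yaw": -0.053,"hand": 40},{"delta_pos": [13.4,29.5,0],"yaw": -0.053,"hand": 40},{"delta_pos": [13.4,29.5,0],"yaw": -0.053,"hand": 40},{"delta_pos": [13.4,29.5,0],"yaw": -0.053,"hand": 40},{"delta_pos": [13.4,29.5,0],"yaw": -0.053,"hand": 40}])

```text
clock: 0.52
eef_pos: [312.3, -343.3, 222.2]
eef_rot: [-3.141, 0.0, 0.194]
wrist_force: [1.1, -0.7, 0.2]
finger_gap: 64.1
```

Call:
drive_tool(steps=[{"delta_pos": [13.4,29.5,0],"yaw": -0.053,"hand": 40},{"delta_pos": [13.4,29.5,0],"yaw": -0.053,"hand": 40},{"delta_pos": [13.4,29.5,0],"yaw": -0.053,"hand": 40},{"delta_pos": [13.4,29.5,0],"yaw": -0.053,"hand": 40},{"delta_pos": [13.4,29.5,0],"yaw": -0.053,"hand": 40}])

```text
clock: 0.93
eef_pos: [379.3, -195.8, 222.3]
eef_rot: [-3.142, 0.0, -0.071]
wrist_force: [-0.1, -1.3, -0.3]
finger_gap: 40.1
```

Call:
drive_tool(steps=[{"delta_pos": [13.4,29.5,0],"yaw": -0.053,"hand": 40},{"delta_pos": [13.4,29.5,0],"yaw": -0.053,"hand": 40},{"delta_pos": [13.4,29.5,0],"yaw": -0.053,"hand": 40},{"delta_pos": [13.4,29.5,0],"yaw": -0.053,"hand": 40},{"delta_pos": [13.4,29.5,0],"yaw": -0.053,"hand": 40}])

```text
clock: 1.35
eef_pos: [446.3, -48.2, 222.3]
eef_rot: [3.142, 0.0, -0.336]
wrist_force: [-0.5, -0.5, 0.1]
finger_gap: 39.7
```

Call:
drive_tool(steps=[{"delta_pos": [13.4,29.5,0],"yaw": -0.053,"hand": 40},{"delta_pos": [13.4,29.5,0],"yaw": -0.053,"hand": 40},{"delta_pos": [13.4,29.5,0],"yaw": -0.053,"hand": 40},{"delta_pos": [13.4,29.5,0],"yaw": -0.053,"hand": 40},{"delta_pos": [13.4,29.5,0],"yaw": -0.053,"hand": 40}])

```text
clock: 1.77
eef_pos: [513.3, 99.3, 222.2]
eef_rot: [3.141, 0.0, -0.601]
wrist_force: [0.0, -0.4, 0.2]
finger_gap: 40.4
```

```bash
python3 - <<'E'
from h import *
d=shot('wrist','w0'); s=manip.read_state(); print(s['eef_pos'],s['joints'],d['position'],d['attitude'],d['intrinsics'][0])
for nm,p in (('knobtop',[513.6,98.1,167]),('axis',[560.3,63.7,121]),('tcp',s['eef_pos'])): print(nm,proj(d,p))
E
```

```text
[514.67733523 103.04501066 221.9974001 ] [1.27286906e-01 2.44273979e-01 1.59270484e+00 1.12974678e-03
 1.30453657e+00 2.30077917e+00] [574.09266862  56.73120516 384.25025537] [ 2.88291233e+00 -8.16009673e-05 -2.17109049e+00] [347.86693385   0.         315.46719385]
knobtop [[315.49368367 217.40827403]]
axis [[318.18561518 123.46522002]]
tcp [[306.24713418 255.78659253]]
```

View pics/w0.png

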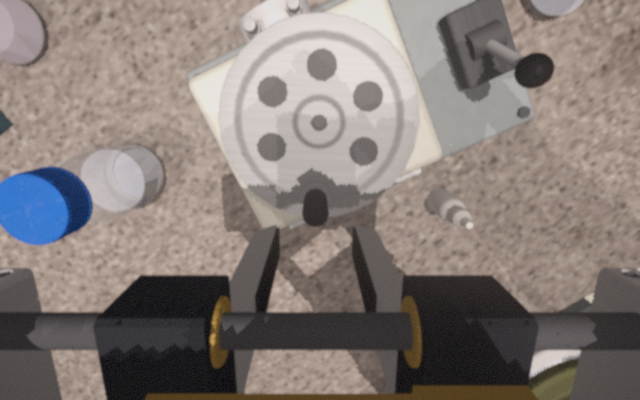

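Wrist view: hub at (319,123), knob top at (316,214), both within about 1–3 px of my projections, so the estimates of axis and knob hold.

Call:
drive_tool(steps=[{"delta_pos": [0,0,-6],"yaw": 0,"hand": 40},{"delta_pos": [0,0,0],"yaw": 0,"hand": 40},{"delta_pos": [0,0,0],"yaw": 0,"hand": 40}])

```text
clock: 2.07
eef_pos: [512.5, 96.9, 215.8]
eef_rot: [3.141, 0.001, -0.598]
wrist_force: [-0.3, -0.7, 0.4]
finger_gap: 39.8
```

```bash
python3 - <<'E'
from h import *
for i in range(2):
  s=manip.read_state(); print(s['eef_pos'],s['eef_rot'],s['joints'],s['wrist_force'])
E
```

```text
[512.53839796  96.86992492 215.83635075] [ 3.14062169e+00  9.81814811e-04 -5.98166458e-01] [ 1.16615926e-01  2.43066890e-01  1.60888297e+00 -9.34037599e-05
  1.29102071e+00  2.28560409e+00] [-0.28550032 -0.69652965  0.39121702]
[512.53839796  96.86992492 215.83635075] [ 3.14062169e+00  9.81814811e-04 -5.98166458e-01] [ 1.16615926e-01  2.43066890e-01  1.60888297e+00 -9.34037599e-05
  1.29102071e+00  2.28560409e+00] [-0.28550032 -0.69652965  0.39121702]
```

Call:
drive_tool(steps=[{"delta_pos": [0.3,0.5,-16],"yaw": 0,"hand": 40},{"delta_pos": [0.3,0.5,-16],"yaw": 0,"hand": 40},{"delta_pos": [0,0,-16],"yaw": 0,"hand": 40},{"delta_pos": [0,0,-16],"yaw": 0,"hand": 40},{"delta_pos": [0,0,-2],"yaw": 0,"hand": 36}])

```text
clock: 2.48
eef_pos: [512.4, 97.4, 148.2]
eef_rot: [3.139, 0.003, -0.599]
wrist_force: [-0.8, 0.9, -0.6]
finger_gap: 37.0
```

Call:
drive_tool(squeeze=6, steps=[{"delta_pos": [0,0,0],"yaw": 0,"hand": 24},{"delta_pos": [0,0,0],"yaw": 0,"hand": 20},{"delta_pos": [0,0,0],"yaw": 0,"hand": 16},{"delta_pos": [0,0,0],"yaw": 0,"hand": 14},{"delta_pos": [0,0,0],"yaw": 0,"hand": 14}])

```text
clock: 2.9
eef_pos: [514.0, 98.7, 151.3]
eef_rot: [-3.14, -0.001, -0.598]
wrist_force: [0.4, 1.5, 2.7]
finger_gap: 18.1
```

```bash
cat > plan.py <<'E'
import sys,json,numpy as np
# plan.py cx cy r phi0 x0 y0 step nrows
cx,cy,r,p0,x,y,st,n=map(float,sys.argv[1:])
rows=[]
for i in range(1,int(n)+1):
    p=p0+st*i; dx=round(cx+r*np.cos(p)-x,1); dy=round(cy+r*np.sin(p)-y,1); x+=dx;y+=dy
    rows.append([dx,dy])
    if i%5==0: print('phi %.3f cmd %.2f %.2f'%(p,x,y),rows); rows=[]
E
python3 plan.py 560.3 63.7 58 2.494 513.65 98.62 0.03 30
```

```text
phi 2.644 cmd 509.35 91.42 [[np.float64(-0.6), np.float64(-1.3)], [np.float64(-1.0), np.float64(-1.5)], [np.float64(-1.0), np.float64(-1.4)], [np.float64(-0.9), np.float64(-1.5)], [np.float64(-0.8), np.float64(-1.5)]]
phi 2.794 cmd 505.75 83.42 [[np.float64(-0.8), np.float64(-1.6)], [np.float64(-0.8), np.float64(-1.5)], [np.float64(-0.7), np.float64(-1.6)], [np.float64(-0.7), np.float64(-1.6)], [np.float64(-0.6), np.float64(-1.7)]]
phi 2.944 cmd 503.45 75.12 [[np.float64(-0.5), np.float64(-1.6)], [np.float64(-0.6), np.float64(-1.7)], [np.float64(-0.4), np.float64(-1.6)], [np.float64(-0.5), np.float64(-1.7)], [np.float64(-0.3), np.float64(-1.7)]]
phi 3.094 cmd 502.35 66.42 [[np.float64(-0.3), np.float64(-1.7)], [np.float64(-0.3), np.float64(-1.8)], [np.float64(-0.2), np.float64(-1.7)], [np.float64(-0.2), np.float64(-1.7)], [np.float64(-0.1), np.float64(-1.8)]]
phi 3.244 cmd 502.65 57.82 [[np.float64(-0.0), np.float64(-1.7)], [np.float64(-0.0), np.float64(-1.7)], [np.float64(0.0), np.float64(-1.8)], [np.float64(0.1), np.float64(-1.7)], [np.float64(0.2), np.float64(-1.7)]]
phi 3.394 cmd 504.15 49.22 [[np.float64(0.2), np.float64(-1.8)], [np.float64(0.2), np.float64(-1.7)], [np.float64(0.3), np.float64(-1.7)], [np.float64(0.4), np.float64(-1.7)], [np.float64(0.4), np.float64(-1.7)]]
```

Call:
drive_tool(steps=[{"delta_pos": [-0.6,-1.3,0],"yaw": 0.02,"hand": 14},{"delta_pos": [-1.0,-1.5,0],"yaw": 0.03,"hand": 14},{"delta_pos": [-1.0,-1.4,0],"yaw": 0.03,"hand": 14},{"delta_pos": [-0.9,-1.5,0],"yaw": 0.03,"hand": 14},{"delta_pos": [-0.8,-1.5,0],"yaw": 0.03,"hand": 14}])

```text
clock: 3.32
eef_pos: [509.5, 91.5, 151.1]
eef_rot: [-3.141, -0.001, -0.455]
wrist_force: [-0.6, 1.5, 5.2]
finger_gap: 17.7
```

```bash
cat > st.py <<'E'
import sys;from h import *
cx,cy=(560.3,63.7) if len(sys.argv)<3 else map(float,sys.argv[1:3])
s=manip.read_state();p=s['eef_pos'];f=s['wrist_force'];dx,dy=p[0]-cx,p[1]-cy;r=np.hypot(dx,dy);u=np.array([dx,dy])/r;t=np.array([-u[1],u[0]])
print('clk %.2f phi %.3f r %.2f Frad %.1f Ftan %.1f |F| %.1f fz %.1f yaw %.3f gap %.1f'%(s['clock'],np.arctan2(dy,dx)%6.2832,r,f[:2]@u,f[:2]@t,np.hypot(*f[:2]),f[2],s['eef_rot'][2],s['finger_gap']),p.round(1))
E
python3 st.py
```

```text
clk 3.32 phi 2.640 r 57.90 Frad 1.2 Ftan -1.0 |F| 1.6 fz 5.2 yaw -0.455 gap 17.7 [509.5  91.5 151.1]
```

Call:
drive_tool(steps=[{"delta_pos": [-0.8,-1.6,0.2],"yaw": 0.03,"hand": 14},{"delta_pos": [-0.8,-1.5,0.2],"yaw": 0.03,"hand": 14},{"delta_pos": [-0.7,-1.6,0.2],"yaw": 0.03,"hand": 14},{"delta_pos": [-0.7,-1.6,0],"yaw": 0.03,"hand": 14},{"delta_pos": [-0.6,-1.7,0],"yaw": 0.03,"hand": 14}])

```text
clock: 3.73
eef_pos: [505.8, 83.4, 151.4]
eef_rot: [-3.141, -0.001, -0.305]
wrist_force: [1.0, 0.9, 0.4]
finger_gap: 17.8
```

```bash
python3 st.py
```

```text
clk 3.73 phi 2.794 r 57.91 Frad -0.6 Ftan -1.2 |F| 1.3 fz 0.4 yaw -0.305 gap 17.8 [505.8  83.4 151.4]
```

Call:
drive_tool(steps=[{"delta_pos": [-0.5,-1.6,0],"yaw": 0.03,"hand": 14},{"delta_pos": [-0.6,-1.7,0],"yaw": 0.03,"hand": 14},{"delta_pos": [-0.4,-1.6,0],"yaw": 0.03,"hand": 14},{"delta_pos": [-0.5,-1.7,0],"yaw": 0.03,"hand": 14},{"delta_pos": [-0.3,-1.7,0],"yaw": 0.03,"hand": 14}])

```text
clock: 4.15
eef_pos: [503.5, 75.1, 151.4]
eef_rot: [-3.141, -0.001, -0.155]
wrist_force: [0.3, 1.4, 2.4]
finger_gap: 17.7
```

```bash
python3 st.py
```

```text
clk 4.15 phi 2.943 r 57.90 Frad 0.0 Ftan -1.4 |F| 1.4 fz 2.4 yaw -0.155 gap 17.7 [503.5  75.1 151.4]
```

Call:
drive_tool(steps=[{"delta_pos": [-0.3,-1.7,0],"yaw": 0.03,"hand": 14},{"delta_pos": [-0.3,-1.8,0],"yaw": 0.03,"hand": 14},{"delta_pos": [-0.2,-1.7,0],"yaw": 0.03,"hand": 14},{"delta_pos": [-0.2,-1.7,0],"yaw": 0.03,"hand": 14},{"delta_pos": [-0.1,-1.8,0],"yaw": 0.03,"hand": 14}])

```text
clock: 4.57
eef_pos: [502.4, 66.4, 151.4]
eef_rot: [-3.141, -0.001, -0.005]
wrist_force: [0.9, 1.3, 1.2]
finger_gap: 18.1
```

```bash
python3 st.py
```

```text
clk 4.57 phi 3.095 r 57.92 Frad -0.8 Ftan -1.4 |F| 1.6 fz 1.2 yaw -0.005 gap 18.1 [502.4  66.4 151.4]
```

Call:
drive_tool(steps=[{"delta_pos": [0,-1.7,0],"yaw": 0.03,"hand": 14},{"delta_pos": [0,-1.7,0],"yaw": 0.03,"hand": 14},{"delta_pos": [0,-1.8,0],"yaw": 0.03,"hand": 14},{"delta_pos": [0.1,-1.7,0],"yaw": 0.03,"hand": 14},{"delta_pos": [0.2,-1.7,0],"yaw": 0.03,"hand": 14}])

```text
clock: 4.98
eef_pos: [502.7, 57.8, 151.4]
eef_rot: [-3.141, -0.0, 0.144]
wrist_force: [-0.1, 0.9, 2.2]
finger_gap: 17.7
```

```bash
python3 st.py
```

```text
clk 4.98 phi 3.244 r 57.89 Frad 0.0 Ftan -1.0 |F| 1.0 fz 2.2 yaw 0.144 gap 17.7 [502.7  57.8 151.4]
```

Call:
drive_tool(steps=[{"delta_pos": [0.2,-1.8,0],"yaw": 0.03,"hand": 14},{"delta_pos": [0.2,-1.7,0],"yaw": 0.03,"hand": 14},{"delta_pos": [0.3,-1.7,0],"yaw": 0.03,"hand": 14},{"delta_pos": [0.4,-1.7,0],"yaw": 0.03,"hand": 14},{"delta_pos": [0.4,-1.7,0],"yaw": 0.03,"hand": 14}])

```text
clock: 5.4
eef_pos: [503.9, 49.9, 151.3]
eef_rot: [-3.14, -0.0, 0.295]
wrist_force: [-2.2, 7.5, 2.6]
finger_gap: 17.8
```

```bash
python3 st.py; python3 plan.py 560.3 63.7 58 3.394 504.15 49.22 0.03 80 | sed 's/np.float64(//g;s/)//g'
```

```text
clk 5.40 phi 3.381 r 58.03 Frad 0.3 Ftan -7.8 |F| 7.8 fz 2.6 yaw 0.295 gap 17.8 [503.9  49.9 151.3]
phi 3.544 cmd 506.95 41.02 [[0.4, -1.7], [0.6, -1.6], [0.5, -1.7], [0.6, -1.6], [0.7, -1.6]]
phi 3.694 cmd 510.95 33.22 [[0.7, -1.6], [0.7, -1.6], [0.8, -1.5], [0.9, -1.6], [0.9, -1.5]]
phi 3.844 cmd 516.05 26.22 [[0.9, -1.4], [1.0, -1.5], [1.0, -1.4], [1.1, -1.3], [1.1, -1.4]]
phi 3.994 cmd 522.15 20.02 [[1.1, -1.3], [1.2, -1.3], [1.2, -1.2], [1.3, -1.2], [1.3, -1.2]]
phi 4.144 cmd 529.05 14.82 [[1.3, -1.1], [1.4, -1.1], [1.4, -1.0], [1.4, -1.0], [1.4, -1.0]]
phi 4.294 cmd 536.75 10.72 [[1.5, -0.9], [1.5, -0.9], [1.5, -0.8], [1.6, -0.8], [1.6, -0.7]]
phi 4.444 cmd 544.95 7.82 [[1.6, -0.7], [1.6, -0.6], [1.6, -0.6], [1.7, -0.6], [1.7, -0.4]]
phi 4.594 cmd 553.45 6.12 [[1.7, -0.5], [1.7, -0.4], [1.7, -0.3], [1.7, -0.3], [1.7, -0.2]]
phi 4.744 cmd 562.15 5.72 [[1.7, -0.2], [1.8, -0.1], [1.7, -0.1], [1.7, -0.0], [1.8, 0.0]]
phi 4.894 cmd 570.75 6.62 [[1.7, 0.1], [1.8, 0.1], [1.7, 0.2], [1.7, 0.2], [1.7, 0.3]]
phi 5.044 cmd 579.15 8.82 [[1.7, 0.4], [1.7, 0.4], [1.7, 0.4], [1.7, 0.5], [1.6, 0.5]]
phi 5.194 cmd 587.15 12.32 [[1.7, 0.6], [1.6, 0.7], [1.6, 0.7], [1.6, 0.7], [1.5, 0.8]]
phi 5.344 cmd 594.55 16.92 [[1.5, 0.8], [1.5, 0.9], [1.5, 0.9], [1.5, 1.0], [1.4, 1.0]]
phi 5.494 cmd 601.15 22.52 [[1.4, 1.0], [1.3, 1.1], [1.4, 1.1], [1.3, 1.2], [1.2, 1.2]]
phi 5.644 cmd 606.85 29.12 [[1.2, 1.3], [1.2, 1.2], [1.1, 1.4], [1.1, 1.3], [1.1, 1.4]]
phi 5.794 cmd 611.45 36.42 [[1.0, 1.4], [1.0, 1.4], [0.9, 1.5], [0.9, 1.5], [0.8, 1.5]]
```

The catch has been felt (7.8 N tangential) between 3.25 and 3.38 rad. Carrying on, watching the force climb.

Call:
drive_tool(steps=[{"delta_pos": [0.4,-1.7,0],"yaw": 0.03,"hand": 14},{"delta_pos": [0.6,-1.6,0],"yaw": 0.03,"hand": 14},{"delta_pos": [0.5,-1.7,0],"yaw": 0.03,"hand": 14}])

```text
clock: 5.65
eef_pos: [505.3, 45.1, 151.3]
eef_rot: [-3.14, -0.0, 0.385]
wrist_force: [-4.3, 9.7, 2.6]
finger_gap: 18.3
```

```bash
python3 st.py
```

```text
clk 5.65 phi 3.468 r 58.06 Frad 0.9 Ftan -10.5 |F| 10.6 fz 2.6 yaw 0.385 gap 18.3 [505.3  45.1 151.3]
```

Call:
drive_tool(steps=[{"delta_pos": [0.6,-1.6,0],"yaw": 0.03,"hand": 14},{"delta_pos": [0.7,-1.6,0],"yaw": 0.03,"hand": 14},{"delta_pos": [0.7,-1.6,0],"yaw": 0.03,"hand": 14}])

```text
clock: 5.9
eef_pos: [507.1, 40.4, 151.2]
eef_rot: [-3.139, 0.0, 0.475]
wrist_force: [-5.2, 9.9, 5.4]
finger_gap: 18.1
```

```bash
python3 st.py
```

```text
clk 5.90 phi 3.554 r 58.08 Frad 0.7 Ftan -11.2 |F| 11.2 fz 5.4 yaw 0.475 gap 18.1 [507.1  40.4 151.2]
```

Call:
drive_tool(steps=[{"delta_pos": [0.7,-1.6,0.2],"yaw": 0.03,"hand": 14},{"delta_pos": [0.8,-1.5,0.2],"yaw": 0.03,"hand": 14},{"delta_pos": [0.9,-1.6,0],"yaw": 0.03,"hand": 14}])

```text
clock: 6.15
eef_pos: [509.3, 35.8, 151.4]
eef_rot: [-3.139, 0.001, 0.565]
wrist_force: [-6.0, 9.7, 3.4]
finger_gap: 18.3
```

```bash
python3 st.py
```

```text
clk 6.15 phi 3.641 r 58.15 Frad 0.6 Ftan -11.5 |F| 11.5 fz 3.4 yaw 0.565 gap 18.3 [509.3  35.8 151.4]
```

Call:
drive_tool(steps=[{"delta_pos": [0.9,-1.5,0],"yaw": 0.03,"hand": 14},{"delta_pos": [0.9,-1.4,0],"yaw": 0.03,"hand": 14},{"delta_pos": [1.0,-1.5,0],"yaw": 0.03,"hand": 14}])

```text
clock: 6.4
eef_pos: [511.9, 31.4, 151.4]
eef_rot: [-3.138, 0.001, 0.655]
wrist_force: [-7.7, 10.1, 4.9]
finger_gap: 24.8
```

```bash
python3 st.py
```

```text
clk 6.40 phi 3.730 r 58.17 Frad 0.8 Ftan -12.7 |F| 12.7 fz 4.9 yaw 0.655 gap 24.8 [511.9  31.4 151.4]
```

Call:
drive_tool(steps=[{"delta_pos": [1.0,-1.4,0],"yaw": 0.03,"hand": 14},{"delta_pos": [1.1,-1.3,0],"yaw": 0.03,"hand": 14},{"delta_pos": [1.1,-1.4,0],"yaw": 0.03,"hand": 14}])

```text
clock: 6.65
eef_pos: [515.0, 27.3, 151.4]
eef_rot: [-3.138, 0.001, 0.745]
wrist_force: [-7.7, 7.8, 6.0]
finger_gap: 34.7
```

```bash
python3 st.py
```

```text
clk 6.65 phi 3.819 r 58.14 Frad 1.1 Ftan -10.9 |F| 10.9 fz 6.0 yaw 0.745 gap 34.7 [515.   27.3 151.4]
```

The fingers are being pushed open (gap 34.7 mm): the 6 N squeeze yields at about 12 N, so the knob has stalled near 3.67 rad. I'll back the tool up and re-grip harder.

Call:
drive_tool(steps=[{"delta_pos": [-1.1,1.4,0.2],"yaw": -0.03,"hand": 14},{"delta_pos": [-1.1,1.3,0],"yaw": -0.03,"hand": 14},{"delta_pos": [-1.0,1.4,0],"yaw": -0.03,"hand": 14},{"delta_pos": [-1.0,1.5,0],"yaw": -0.03,"hand": 14},{"delta_pos": [-0.9,1.4,0],"yaw": -0.03,"hand": 14}])

```text
clock: 7.07
eef_pos: [509.8, 34.4, 151.5]
eef_rot: [-3.138, 0.001, 0.592]
wrist_force: [-6.3, 10.3, 3.5]
finger_gap: 18.3
```

```bash
python3 st.py
```

```text
clk 7.07 phi 3.668 r 58.34 Frad 0.3 Ftan -12.1 |F| 12.1 fz 3.5 yaw 0.592 gap 18.3 [509.8  34.4 151.5]
```

Call:
drive_tool(squeeze=11, steps=[{"delta_pos": [0,0,0],"yaw": 0,"hand": 14},{"delta_pos": [0.9,-1.4,0],"yaw": 0.03,"hand": 14},{"delta_pos": [1.0,-1.5,0],"yaw": 0.03,"hand": 14}])

```text
clock: 7.32
eef_pos: [511.6, 31.6, 151.5]
eef_rot: [-3.138, 0.001, 0.655]
wrist_force: [-7.4, 9.9, 3.8]
finger_gap: 18.2
```

```bash
python3 st.py
```

```text
clk 7.32 phi 3.725 r 58.33 Frad 0.7 Ftan -12.4 |F| 12.4 fz 3.8 yaw 0.655 gap 18.2 [511.6  31.6 151.5]
```

Call:
drive_tool(steps=[{"delta_pos": [1.0,-1.4,0],"yaw": 0.03,"hand": 14},{"delta_pos": [1.1,-1.3,0],"yaw": 0.03,"hand": 14}])

```text
clock: 7.48
eef_pos: [513.6, 28.7, 151.5]
eef_rot: [-3.138, 0.001, 0.715]
wrist_force: [-10.7, 8.8, 5.9]
finger_gap: 18.1
```

```bash
python3 st.py
```

```text
clk 7.48 phi 3.785 r 58.29 Frad 3.3 Ftan -13.4 |F| 13.8 fz 5.9 yaw 0.715 gap 18.1 [513.6  28.7 151.5]
```

Call:
drive_tool(steps=[{"delta_pos": [1.1,-1.5,0.2],"yaw": 0.03,"hand": 14},{"delta_pos": [1.0,-1.4,0],"yaw": 0.03,"hand": 14}])

```text
clock: 7.65
eef_pos: [515.7, 25.9, 151.5]
eef_rot: [-3.137, 0.001, 0.775]
wrist_force: [-8.7, 10.5, 2.8]
finger_gap: 18.1
```

```bash
python3 st.py
```

```text
clk 7.65 phi 3.845 r 58.52 Frad -0.1 Ftan -13.6 |F| 13.6 fz 2.8 yaw 0.775 gap 18.1 [515.7  25.9 151.5]
```

Call:
drive_tool(steps=[{"delta_pos": [1.2,-1.3,0],"yaw": 0.03,"hand": 14},{"delta_pos": [1.2,-1.2,0],"yaw": 0.03,"hand": 14}])

```text
clock: 7.82
eef_pos: [517.9, 23.3, 151.5]
eef_rot: [-3.137, 0.001, 0.835]
wrist_force: [-10.7, 9.0, 4.8]
finger_gap: 17.9
```

```bash
python3 st.py
```

```text
clk 7.82 phi 3.903 r 58.52 Frad 1.6 Ftan -13.9 |F| 14.0 fz 4.8 yaw 0.835 gap 17.9 [517.9  23.3 151.5]
```

Call:
drive_tool(steps=[{"delta_pos": [1.3,-1.2,0],"yaw": 0.03,"hand": 14},{"delta_pos": [1.3,-1.2,0],"yaw": 0.03,"hand": 14}])

```text
clock: 7.98
eef_pos: [520.4, 20.8, 151.4]
eef_rot: [-3.137, 0.001, 0.895]
wrist_force: [-11.6, 8.5, 5.0]
finger_gap: 17.7
```

```bash
python3 st.py
```

```text
clk 7.98 phi 3.963 r 58.53 Frad 1.6 Ftan -14.3 |F| 14.4 fz 5.0 yaw 0.895 gap 17.7 [520.4  20.8 151.4]
```

Call:
drive_tool(steps=[{"delta_pos": [1.3,-1.1,0],"yaw": 0.03,"hand": 14},{"delta_pos": [1.4,-1.1,0.2],"yaw": 0.03,"hand": 14}])

```text
clock: 8.15
eef_pos: [523.1, 18.5, 151.6]
eef_rot: [-3.137, 0.001, 0.955]
wrist_force: [-12.0, 9.1, 5.3]
finger_gap: 18.4
```

```bash
python3 st.py
```

```text
clk 8.15 phi 4.023 r 58.54 Frad 0.6 Ftan -15.1 |F| 15.1 fz 5.3 yaw 0.955 gap 18.4 [523.1  18.5 151.6]
```

Call:
drive_tool(steps=[{"delta_pos": [1.4,-1.0,0],"yaw": 0.03,"hand": 14},{"delta_pos": [1.4,-1.0,0],"yaw": 0.03,"hand": 14}])

```text
clock: 8.32
eef_pos: [525.8, 16.4, 151.5]
eef_rot: [-3.137, 0.001, 1.015]
wrist_force: [-11.6, 6.0, 3.9]
finger_gap: 18.0
```

```bash
python3 st.py
```

```text
clk 8.32 phi 4.083 r 58.52 Frad 2.0 Ftan -12.9 |F| 13.0 fz 3.9 yaw 1.015 gap 18.0 [525.8  16.4 151.5]
```

Call:
drive_tool(steps=[{"delta_pos": [1.4,-1.0,0],"yaw": 0.03,"hand": 14},{"delta_pos": [1.5,-0.9,0],"yaw": 0.03,"hand": 14}])

```text
clock: 8.48
eef_pos: [528.7, 14.4, 151.6]
eef_rot: [-3.137, 0.001, 1.075]
wrist_force: [-12.4, 5.5, 3.9]
finger_gap: 18.2
```

```bash
python3 st.py
```

```text
clk 8.48 phi 4.143 r 58.54 Frad 2.1 Ftan -13.4 |F| 13.5 fz 3.9 yaw 1.075 gap 18.2 [528.7  14.4 151.6]
```

Call:
drive_tool(steps=[{"delta_pos": [1.5,-0.9,0],"yaw": 0.03,"hand": 14},{"delta_pos": [1.5,-0.8,0],"yaw": 0.03,"hand": 14}])

```text
clock: 8.65
eef_pos: [531.8, 12.5, 151.6]
eef_rot: [-3.137, 0.001, 1.135]
wrist_force: [-11.4, 3.2, 4.0]
finger_gap: 17.8
```

```bash
python3 st.py
```

```text
clk 8.65 phi 4.205 r 58.59 Frad 2.7 Ftan -11.5 |F| 11.8 fz 4.0 yaw 1.135 gap 17.8 [531.8  12.5 151.6]
```

Call:
drive_tool(steps=[{"delta_pos": [1.6,-0.8,0],"yaw": 0.03,"hand": 14},{"delta_pos": [1.6,-0.7,0],"yaw": 0.03,"hand": 14}])

```text
clock: 8.82
eef_pos: [535.2, 10.8, 151.7]
eef_rot: [-3.137, 0.001, 1.195]
wrist_force: [-10.4, 2.8, 3.5]
finger_gap: 17.8
```

```bash
python3 st.py
```

```text
clk 8.82 phi 4.269 r 58.56 Frad 1.9 Ftan -10.6 |F| 10.8 fz 3.5 yaw 1.195 gap 17.8 [535.2  10.8 151.7]
```

Call:
drive_tool(steps=[{"delta_pos": [1.6,-0.7,0],"yaw": 0.03,"hand": 14},{"delta_pos": [1.6,-0.6,0],"yaw": 0.03,"hand": 14}])

```text
clock: 8.98
eef_pos: [538.5, 9.3, 151.7]
eef_rot: [-3.138, 0.001, 1.255]
wrist_force: [-10.1, 0.6, 4.0]
finger_gap: 18.3
```

```bash
python3 st.py
```

```text
clk 8.98 phi 4.331 r 58.56 Frad 3.2 Ftan -9.6 |F| 10.1 fz 4.0 yaw 1.255 gap 18.3 [538.5   9.3 151.7]
```

Call:
drive_tool(steps=[{"delta_pos": [1.6,-0.6,0],"yaw": 0.03,"hand": 14},{"delta_pos": [1.7,-0.6,0],"yaw": 0.03,"hand": 14}])

```text
clock: 9.15
eef_pos: [542.0, 8.0, 151.7]
eef_rot: [-3.138, 0.001, 1.315]
wrist_force: [-8.0, -1.2, 2.0]
finger_gap: 17.5
```

```bash
python3 st.py
```

```text
clk 9.15 phi 4.395 r 58.67 Frad 3.6 Ftan -7.2 |F| 8.0 fz 2.0 yaw 1.315 gap 17.5 [542.    8.  151.7]
```

Call:
drive_tool(steps=[{"delta_pos": [1.7,-0.5,0],"yaw": 0.03,"hand": 14},{"delta_pos": [1.7,-0.5,0],"yaw": 0.03,"hand": 14}])

```text
clock: 9.32
eef_pos: [545.6, 6.9, 151.8]
eef_rot: [-3.139, 0.001, 1.375]
wrist_force: [-6.1, -1.1, 2.5]
finger_gap: 17.9
```

```bash
python3 st.py
```

```text
clk 9.32 phi 4.459 r 58.67 Frad 2.6 Ftan -5.7 |F| 6.3 fz 2.5 yaw 1.375 gap 17.9 [545.6   6.9 151.8]
```

Call:
drive_tool(steps=[{"delta_pos": [1.7,-0.4,0],"yaw": 0.03,"hand": 14},{"delta_pos": [1.7,-0.3,0],"yaw": 0.03,"hand": 14}])

```text
clock: 9.48
eef_pos: [549.2, 6.1, 151.8]
eef_rot: [-3.139, 0.001, 1.434]
wrist_force: [-4.7, -1.0, 1.1]
finger_gap: 17.7
```

```bash
python3 st.py
```

```text
clk 9.48 phi 4.522 r 58.67 Frad 1.9 Ftan -4.4 |F| 4.8 fz 1.1 yaw 1.434 gap 17.7 [549.2   6.1 151.8]
```

Call:
drive_tool(steps=[{"delta_pos": [1.7,-0.3,0],"yaw": 0.03,"hand": 14},{"delta_pos": [1.7,-0.2,0],"yaw": 0.03,"hand": 14}])

```text
clock: 9.65
eef_pos: [552.8, 5.5, 151.9]
eef_rot: [-3.14, 0.001, 1.494]
wrist_force: [-3.8, -1.9, 0.5]
finger_gap: 17.6
```

```bash
python3 st.py
```

```text
clk 9.65 phi 4.584 r 58.72 Frad 2.3 Ftan -3.5 |F| 4.2 fz 0.5 yaw 1.494 gap 17.6 [552.8   5.5 151.9]
```

Call:
drive_tool(steps=[{"delta_pos": [1.7,-0.2,0],"yaw": 0.03,"hand": 14},{"delta_pos": [1.0,-0.1,0],"yaw": 0.02,"hand": 14},{"delta_pos": [0,0,0],"yaw": 0,"hand": 14}])

```text
clock: 9.9
eef_pos: [556.0, 5.2, 152.0]
eef_rot: [-3.141, 0.0, 1.543]
wrist_force: [-1.8, -2.3, 0.3]
finger_gap: 17.7
```

```bash
python3 st.py
```

```text
clk 9.90 phi 4.638 r 58.64 Frad 2.4 Ftan -1.6 |F| 2.9 fz 0.3 yaw 1.543 gap 17.7 [556.    5.2 152. ]
```

Force fell to 1.6 N at 4.64 rad (≈1.29 rad after catch). Stopping here, releasing and lifting.

Call:
drive_tool(steps=[{"delta_pos": [0,0,0],"yaw": 0,"hand": 24},{"delta_pos": [0,0,0],"yaw": 0,"hand": 32},{"delta_pos": [0,0,0],"yaw": 0,"hand": 36},{"delta_pos": [0,0,5],"yaw": 0,"hand": 40},{"delta_pos": [0,0,20],"yaw": 0,"hand": 40}])

```text
clock: 10.32
eef_pos: [554.9, 5.7, 175.1]
eef_rot: [-3.137, -0.0, 1.542]
wrist_force: [-0.4, 0.6, -0.0]
finger_gap: 39.6
```

Call:
drive_tool(steps=[{"delta_pos": [0,0,25],"yaw": 0,"hand": 40},{"delta_pos": [0,0,15],"yaw": 0,"hand": 40},{"delta_pos": [-15,-15,10],"yaw": -0.1,"hand": 10},{"delta_pos": [-20,-20,0],"yaw": -0.1,"hand": 0},{"delta_pos": [-20,-20,0],"yaw": -0.1,"hand": 0}])

```text
clock: 10.73
eef_pos: [500.6, -49.7, 227.9]
eef_rot: [3.14, -0.0, 1.238]
wrist_force: [0.2, -2.0, -0.6]
finger_gap: 23.5
```

```bash
python3 - <<'E'
from loc import *
import os
shot('wrist','w1');shot('scene','scene1');shot('top','top1')
s=manip.read_state();print(s['eef_pos'],s['joints'],s['clock'])
for t in('top1','scene1'):
    d=load(t)
    im=rect(t,167,490,640,-20,130); cv2.imwrite(f'pics/k_{t}.png',im[:,:,::-1])
    a=(190,160) if t[0]=='s' else (270,140)
    cv2.imwrite(f'pics/{t}z.png',cv2.resize(d['frame'][a[1]:a[1]+120,a[0]:a[0]+200,::-1],None,fx=4,fy=4,interpolation=cv2.INTER_CUBIC))
E
```

```text
[500.58440089 -50.24653772 227.90124847] [-1.72908415e-01  1.90020627e-01  1.64471173e+00  1.11597155e-04
  1.30564208e+00  1.57891623e-01] 10.8833
```

View pics/scene1z.png

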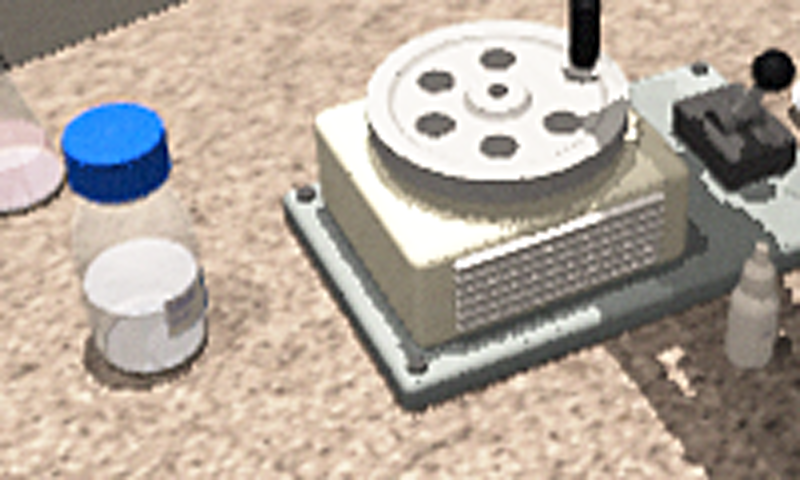

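View pics/top1z.png

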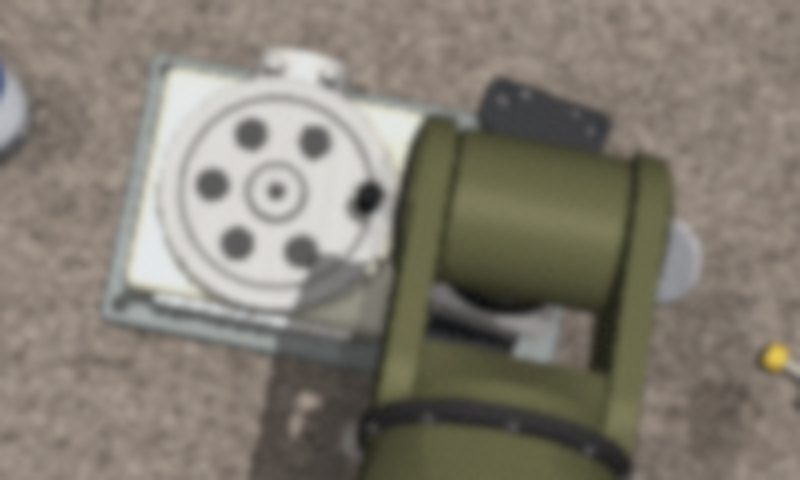

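View pics/w1.png

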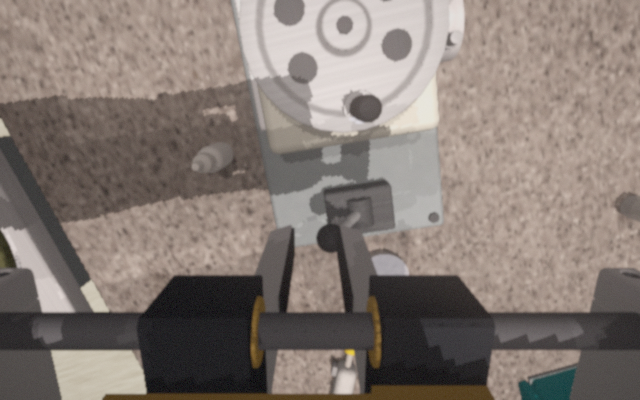

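Knob sits at (362,189) in the top image. The lever is still off: its tip is at (330,237) in the wrist view, with the bottles upright. Triangulating the tip.

```bash
python3 - <<'E'
from loc import *
def ray(d,u,v):
    K=d['intrinsics'];q=np.array([(u-K[0,2])/K[0,0],(v-K[1,2])/K[1,1],1.]);r=R.from_euler('xyz',d['attitude']).as_matrix()@q
    return d['position'],r/np.linalg.norm(r)
def tri(obs):
    A=np.zeros((3,3));b=np.zeros(3)
    for d,u,v in obs:
        p,r=ray(d,u,v);M=np.eye(3)-np.outer(r,r);A+=M;b+=M@p
    x=np.linalg.solve(A,b); return x,[ (proj(d,x)[0]-[u,v]).round(1) for d,u,v in obs]
T,S,W=load('top0'),load('scene0'),load('w0')
print('tip',tri([(T,399.7,212.7),(S,383.3,177.3),(W,534,70)]))
Wp=pts(S)
for (u,v) in [(383,177)]: print(Wp[v-3:v+4,u-3:u+4,:].reshape(-1,3).round(1)[::6])
T1=load('top1');p,r=ray(T1,362,189.4);k=p+r*(167-p[2])/r[2];print('knob',k,np.arctan2(k[1]-63,k[0]-561)%6.283)
# block pts
Wt=pts(T);q=Wt[185:225,380:425].reshape(-1,3);
c,s=np.cos(-.173),np.sin(-.173)
loc=lambda P:np.stack([(P[:,0]-553.7)*c+(P[:,1]-12.1)*s,-(P[:,0]-553.7)*s+(P[:,1]-12.1)*c,P[:,2]],1)
L=loc(q);h=L[(L[:,2]>35)];
print(np.histogram(h[:,2],bins=range(35,130,5)))
for a,b in((40,66),(66,80),(80,100),(100,125)):
    m=h[(h[:,2]>a)&(h[:,2]<b)];print(a,b,len(m),m.mean(0).round(1),m.min(0).round(),m.max(0).round())
E
```

```text
tip (array([500.48141461, -95.02473654, 102.57426494]), [array([-0.1,  0.7]), array([-0.2, -0.2]), array([-0.4, -1.7])])
[[506.3 -89.5 110.8]
 [494.2 -96.8 114.4]
 [492.7 -92.2 114.4]
 [492.3 -88.7 113.3]
 [490.9 -84.1 113.3]
 [493.5 -83.9 109. ]
 [494.  -81.4 106.9]
 [494.5 -79.  104.8]
 [487.4 -91.6 103.3]]
knob [551.29174333   4.93489816 167.        ] 4.546539947625614
(array([ 10, 122, 176,  63,  34,   4,   1,   6,   2,   4,   1,   0,   0,
         3,  16,  37,  24,   1]), array([ 35,  40,  45,  50,  55,  60,  65,  70,  75,  80,  85,  90,  95,
       100, 105, 110, 115, 120, 125]))
40 66 400 [   3.3 -113.1   48. ] [ -35. -140.   40.] [ 34. -90.  66.]
66 80 8 [ -12.  -114.4   73.2] [ -15. -118.   70.] [  -8. -110.   79.]
80 100 5 [ -17.7 -114.    84.6] [ -19. -118.   83.] [ -15. -110.   88.]
100 125 81 [ -34.9 -113.9  113. ] [ -47. -126.  104.] [ -23. -102.  121.]
```

Call:
drive_tool(squeeze=30, steps=[{"delta_pos": [-12.5,-12.5,0],"yaw": 0.05,"hand": 0},{"delta_pos": [-12.5,-12.5,0],"yaw": 0.05,"hand": 0},{"delta_pos": [-12.5,-12.5,0],"yaw": 0.06,"hand": 0},{"delta_pos": [0,0,0],"yaw": 0,"hand": 0},{"delta_pos": [0,0,0],"yaw": 0,"hand": 0}])

```text
clock: 11.3
eef_pos: [464.1, -86.8, 227.4]
eef_rot: [3.141, -0.0, 1.401]
wrist_force: [-0.5, -0.5, 0.2]
finger_gap: 0.6
```

```bash
python3 - <<'E'
from h import *
d=shot('wrist','w2'); s=manip.read_state(); print(s['eef_pos'],s['eef_rot'],s['finger_gap'])
T1=load('w1')
for nm,p in (('tip',[500.5,-95,104]),('knobtop',[556,5.2,167]),('axis',[560.5,63.5,121])): print(nm,proj(d,p),proj(T1,p),proj(load('scene1'),p))
E
```

```text
[464.25644088 -86.51137515 227.32249402] [ 3.14098344e+00 -1.91170971e-04  1.40120689e+00] 0.14274708783775708
tip [[359.61005885 194.12581033]] [[332.12049227 238.86588881]] [[383.181368   176.62904016]]
knobtop [[442.15549064  45.15322971]] [[370.83998333 107.72724124]] [[335.88161849 158.42514534]]
axis [[418.32664654 -36.17524582]] [[343.17720183  24.59493865]] [[314.13331973 183.32772141]]
```

View pics/w2.png

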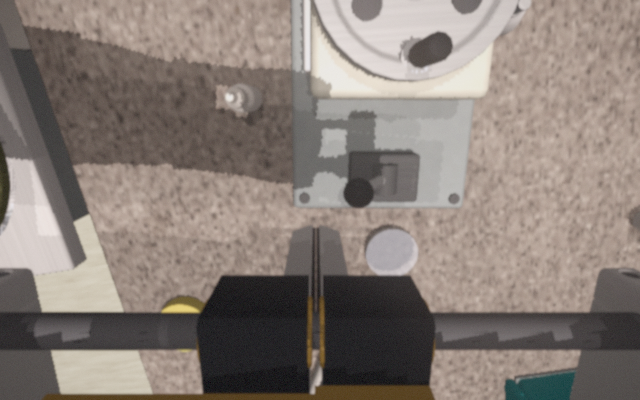

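Wrist view: tip (359,193) matches the prediction (360,194). The fingers are on its robot side with the dropper, dish and knob clear. Descending.

Call:
drive_tool(steps=[{"delta_pos": [-0.4,-0.5,-25],"yaw": 0,"hand": 0},{"delta_pos": [-0.4,-0.5,-25],"yaw": 0,"hand": 0},{"delta_pos": [0,0,-25],"yaw": 0,"hand": 0},{"delta_pos": [0,0,-25],"yaw": 0,"hand": 0},{"delta_pos": [0,0,-25],"yaw": 0,"hand": 0}])

```text
clock: 11.77
eef_pos: [463.5, -87.1, 100.9]
eef_rot: [3.141, -0.0, 1.402]
wrist_force: [1.6, -0.0, -0.8]
finger_gap: 0.2
```

Call:
drive_tool(steps=[{"delta_pos": [0,0,-1],"yaw": 0,"hand": 0},{"delta_pos": [3,-0.5,0],"yaw": 0,"hand": 0},{"delta_pos": [3,-0.5,0],"yaw": 0,"hand": 0}])

```text
clock: 12.02
eef_pos: [470.0, -88.8, 102.3]
eef_rot: [3.14, 0.0, 1.402]
wrist_force: [0.2, -0.0, 0.4]
finger_gap: 0.6
```

```bash
cat > st2.py <<'E'
from h import *
s=manip.read_state();p=s['eef_pos'];c,si=np.cos(-.173),np.sin(-.173);dx,dy=p[0]-553.7,p[1]-12.1;f=s['wrist_force']
print('clk %.2f pump x %.1f y %.1f z %.1f Fx %.1f Fy %.1f Fz %.1f'%(s['clock'],dx*c+dy*si,-dx*si+dy*c,p[2],f[0]*c+f[1]*si,-f[0]*si+f[1]*c,f[2]))
E
python3 st2.py
```

```text
clk 12.02 pump x -65.1 y -113.8 z 102.3 Fx 0.2 Fy -0.0 Fz 0.4
```

Call:
drive_tool(steps=[{"delta_pos": [3,-0.5,0],"yaw": 0,"hand": 0},{"delta_pos": [3,-0.5,0],"yaw": 0,"hand": 0},{"delta_pos": [3,-0.6,0],"yaw": 0,"hand": 0},{"delta_pos": [3,-0.5,0],"yaw": 0,"hand": 0},{"delta_pos": [3,-0.5,0],"yaw": 0,"hand": 0}])

```text
clock: 12.43
eef_pos: [484.1, -91.7, 101.4]
eef_rot: [3.141, 0.0, 1.402]
wrist_force: [-2.8, -0.2, 1.3]
finger_gap: 0.4
```

```bash
python3 st2.py
```

```text
clk 12.43 pump x -50.7 y -114.2 z 101.4 Fx -2.7 Fy -0.7 Fz 1.3
```

Call:
drive_tool(steps=[{"delta_pos": [3,-0.5,0],"yaw": 0,"hand": 0},{"delta_pos": [3,-0.5,0],"yaw": 0,"hand": 0},{"delta_pos": [3,-0.6,0],"yaw": 0,"hand": 0},{"delta_pos": [3,-0.5,0],"yaw": 0,"hand": 0},{"delta_pos": [3,-0.5,0],"yaw": 0,"hand": 0}])

```text
clock: 12.85
eef_pos: [499.1, -94.2, 101.0]
eef_rot: [3.142, -0.0, 1.402]
wrist_force: [-1.1, -0.4, 2.3]
finger_gap: 0.4
```

```bash
python3 st2.py
```

```text
clk 12.85 pump x -35.5 y -114.2 z 101.0 Fx -1.0 Fy -0.5 Fz 2.3
```

Call:
drive_tool(steps=[{"delta_pos": [3,-0.5,0],"yaw": 0,"hand": 0},{"delta_pos": [3,-0.5,0],"yaw": 0,"hand": 0},{"delta_pos": [3,-0.6,0],"yaw": 0,"hand": 0},{"delta_pos": [3,-0.5,0],"yaw": 0,"hand": 0},{"delta_pos": [3,-0.5,0],"yaw": 0,"hand": 0}])

```text
clock: 13.27
eef_pos: [514.1, -96.9, 101.0]
eef_rot: [3.142, -0.0, 1.402]
wrist_force: [-0.9, 1.1, 1.0]
finger_gap: 0.2
```

```bash
python3 st2.py
```

```text
clk 13.27 pump x -20.3 y -114.2 z 101.0 Fx -1.1 Fy 1.0 Fz 1.0
```

```bash
python3 - <<'E'
from h import *
d=shot('wrist','w3');e=shot('scene','scene3')
cv2.imwrite('pics/c3.png',np.hstack([cv2.resize(d['frame'][120:280,240:440],None,fx=2,fy=2),cv2.resize(e['frame'][140:240,330:455],None,fx=3.2,fy=3.2)])[:,:,::-1])
E
```

```text
(no output)
```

View pics/c3.png

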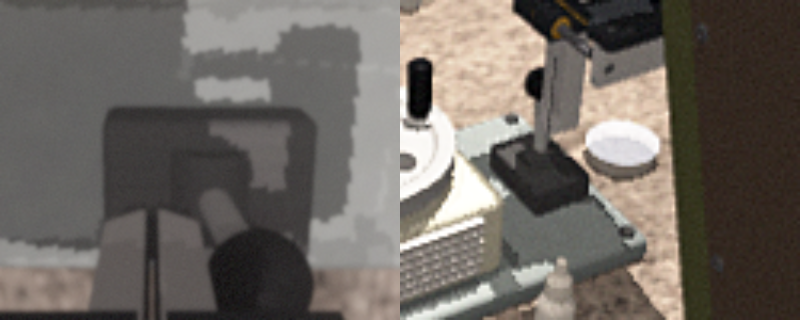

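Wrist crop: the ball at (262,275) is against the finger face and the lever is near vertical. The scene crop shows the finger pushing it with the dish and dropper untouched. Continuing the swing.

Call:
drive_tool(steps=[{"delta_pos": [3,-0.5,0],"yaw": 0,"hand": 0},{"delta_pos": [3,-0.5,0],"yaw": 0,"hand": 0},{"delta_pos": [3,-0.6,0],"yaw": 0,"hand": 0},{"delta_pos": [3,-0.5,0],"yaw": 0,"hand": 0},{"delta_pos": [3,-0.5,0],"yaw": 0,"hand": 0}])

```text
clock: 13.78
eef_pos: [529.0, -99.4, 100.9]
eef_rot: [-3.141, -0.0, 1.402]
wrist_force: [-1.4, -0.4, -1.4]
finger_gap: 0.7
```

```bash
python3 st2.py
```

```text
clk 13.78 pump x -5.2 y -114.1 z 100.9 Fx -1.3 Fy -0.6 Fz -1.4
```

Call:
drive_tool(steps=[{"delta_pos": [2,-0.4,0],"yaw": 0,"hand": 0},{"delta_pos": [2,-0.3,0],"yaw": 0,"hand": 0},{"delta_pos": [2,-0.4,0],"yaw": 0,"hand": 0}])

```text
clock: 14.03
eef_pos: [534.9, -100.5, 100.9]
eef_rot: [-3.141, -0.0, 1.402]
wrist_force: [-0.3, 0.3, -1.3]
finger_gap: 0.4
```

```bash
python3 st2.py
```

```text
clk 14.03 pump x 0.8 y -114.1 z 100.9 Fx -0.4 Fy 0.2 Fz -1.3
```

Call:
drive_tool(steps=[{"delta_pos": [2,-0.4,0],"yaw": 0,"hand": 0},{"delta_pos": [2,-0.3,0],"yaw": 0,"hand": 0}])

```text
clock: 14.2
eef_pos: [538.9, -101.2, 101.0]
eef_rot: [-3.141, 0.0, 1.402]
wrist_force: [-1.4, 0.6, -0.9]
finger_gap: 0.4
```

```bash
python3 st2.py
```

```text
clk 14.20 pump x 4.9 y -114.2 z 101.0 Fx -1.5 Fy 0.3 Fz -0.9
```

Call:
drive_tool(steps=[{"delta_pos": [1.5,-0.3,0],"yaw": 0,"hand": 0},{"delta_pos": [1.5,-0.2,0],"yaw": 0,"hand": 0}])

```text
clock: 14.37
eef_pos: [541.3, -101.6, 100.9]
eef_rot: [-3.14, -0.0, 1.402]
wrist_force: [-13.1, 1.5, 4.8]
finger_gap: 0.9
```

```bash
python3 st2.py
```

```text
clk 14.37 pump x 7.4 y -114.2 z 100.9 Fx -13.2 Fy -0.8 Fz 4.8
```

Call:
drive_tool(steps=[{"delta_pos": [1.5,-0.3,0],"yaw": 0,"hand": 0},{"delta_pos": [1.5,-0.2,0],"yaw": 0,"hand": 0}])

```text
clock: 14.53
eef_pos: [541.9, -101.7, 100.6]
eef_rot: [-3.133, -0.0, 1.402]
wrist_force: [-35.5, 4.8, 19.4]
finger_gap: 0.5
```

```bash
python3 st2.py
```

```text
clk 14.53 pump x 8.0 y -114.1 z 100.6 Fx -35.8 Fy -1.4 Fz 19.4
```

Call:
drive_tool(steps=[{"delta_pos": [1,-0.2,0],"yaw": 0,"hand": 0},{"delta_pos": [1,-0.2,0],"yaw": 0,"hand": 0}])

```text
clock: 14.7
eef_pos: [542.2, -101.8, 100.6]
eef_rot: [-3.129, -0.0, 1.402]
wrist_force: [-48.2, 6.8, 27.3]
finger_gap: 0.7
```

```bash
python3 st2.py
```

```text
clk 14.70 pump x 8.3 y -114.1 z 100.6 Fx -48.7 Fy -1.6 Fz 27.3
```

That is the end stop: force jumped at x ≈ 7.4 mm. My queued rows pushed it further than needed, so I'm backing off now.

Call:
drive_tool(steps=[{"delta_pos": [-4,0.7,0],"yaw": 0,"hand": 0},{"delta_pos": [-4,0.7,0],"yaw": 0,"hand": 0},{"delta_pos": [-10,1.7,0],"yaw": 0,"hand": 0},{"delta_pos": [-15,2.6,0],"yaw": 0,"hand": 0},{"delta_pos": [-15,2.6,10],"yaw": 0,"hand": 0}])

```text
clock: 15.12
eef_pos: [497.8, -94.1, 109.8]
eef_rot: [-3.14, -0.0, 1.402]
wrist_force: [-1.4, 0.1, -0.1]
finger_gap: 0.5
```

Call:
drive_tool(steps=[{"delta_pos": [-10,0,30],"yaw": 0,"hand": 0},{"delta_pos": [-10,0,35],"yaw": 0,"hand": 0},{"delta_pos": [-10,-10,35],"yaw": 0,"hand": 0},{"delta_pos": [-15,-20,15],"yaw": 0,"hand": 0},{"delta_pos": [-15,-30,0],"yaw": 0,"hand": 0}])

```text
clock: 15.53
eef_pos: [439.7, -154.3, 230.3]
eef_rot: [3.134, 0.002, 1.404]
wrist_force: [0.7, 0.1, -0.2]
finger_gap: 0.4
```

Call:
drive_tool(steps=[{"delta_pos": [-10,-38,0],"yaw": 0,"hand": 0},{"delta_pos": [-10,-38,0],"yaw": 0,"hand": 0},{"delta_pos": [-10,-38,0],"yaw": 0,"hand": 0},{"delta_pos": [-10,-38,0],"yaw": 0,"hand": 0},{"delta_pos": [-10,-38,0],"yaw": 0,"hand": 0}])

```text
clock: 15.95
eef_pos: [388.1, -346.3, 226.5]
eef_rot: [3.14, 0.001, 1.402]
wrist_force: [0.7, 0.3, -0.1]
finger_gap: 0.6
```

Call:
drive_tool(steps=[{"delta_pos": [-10,-36,0],"yaw": 0,"hand": 0},{"delta_pos": [-10,-36,0],"yaw": 0,"hand": 0},{"delta_pos": [-5,-20,0],"yaw": 0,"hand": 0},{"delta_pos": [0,0,0],"yaw": 0,"hand": 0},{"delta_pos": [0,0,0],"yaw": 0,"hand": 0}])

```text
clock: 16.37
eef_pos: [363.4, -436.9, 225.7]
eef_rot: [3.142, -0.0, 1.4]
wrist_force: [0.1, 0.4, 0.6]
finger_gap: 0.7
```

```bash
python3 - <<'E'
from h import *
s=manip.read_state();print(s['clock'],s['eef_pos'],s['wrist_force'])
for t in('top','scene'):
    d=shot(t,t+'4');a=(190,150) if t[0]=='s' else (240,130)
    cv2.imwrite(f'pics/{t}4z.png',cv2.resize(d['frame'][a[1]:a[1]+140,a[0]:a[0]+230,::-1],None,fx=3.4,fy=3.4,interpolation=cv2.INTER_CUBIC))
a,b=pts(load('top0')),pts(load('top4'))
for nm,zz,bx in (('tip',(85,140),(380,170,425,225)),('bottle',(100,170),(235,140,290,190)),('dropper',(20,100),(345,235,375,265)),('dish',(8,25),(420,190,450,220)),('knob',(135,175),(300,160,380,230))):
  for W in(a,b):
    q=W[bx[1]:bx[3],bx[0]:bx[2]].reshape(-1,3);q=q[(q[:,2]>zz[0])&(q[:,2]<zz[1])];print(nm,len(q),q.mean(0).round(1) if len(q) else '')
E
```

```text
16.3667 [ 363.42176818 -436.92524165  225.73461159] [0.11737644 0.38138295 0.55528098]
tip 82 [499.9 -94.1 112.7]
tip 91 [ 564.3 -105.2  111. ]
bottle 444 [624.1 260.9 143.6]
bottle 452 [624.1 260.7 143. ]
dropper 83 [407.3   1.6  60.1]
dropper 83 [407.3   1.6  60.1]
dish 393 [ 536.2 -199.1   16. ]
dish 391 [ 536.2 -198.9   15.9]
knob 48 [514.6  96.5 164.4]
knob 47 [554.2   4.5 163.8]
```

View pics/top4z.png

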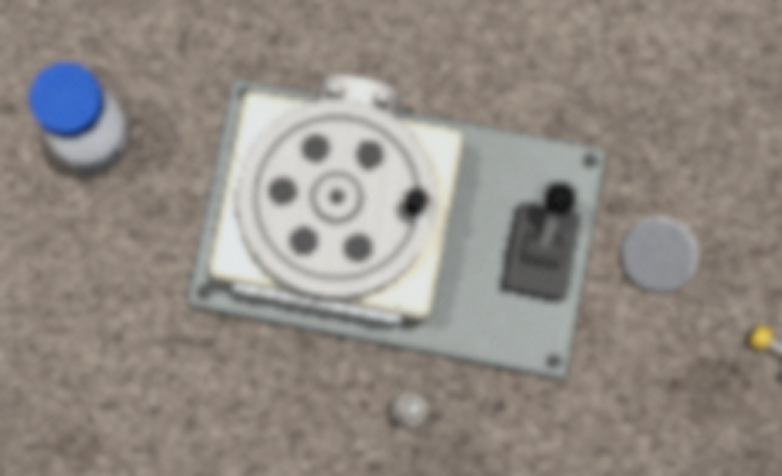

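View pics/scene4z.png

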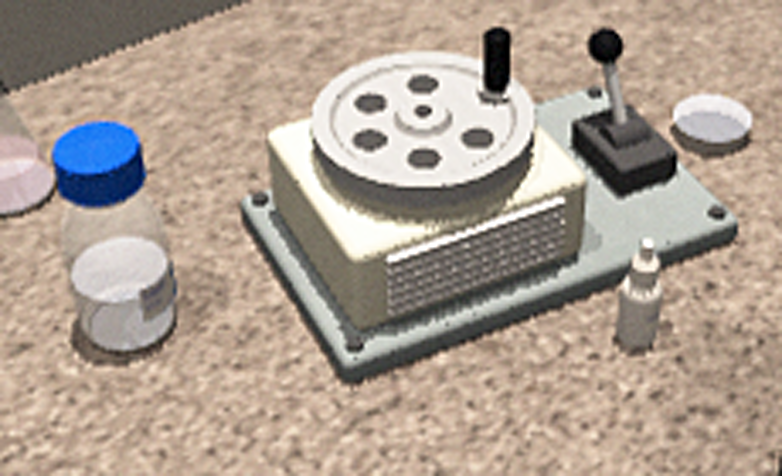

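Top view: knob at (413,203) in the crop and lever ball now on the far side at (559,198). The bystanders have moved by 0.2 mm or less. Handing in.

```bash
python3 -c "
from cell import manip
print(manip.sign_off())"
```

```text
the job is handed in; nothing more can be done
None
```

The wheel is parked just past the resistance peak, the brake lever is fully over, and I handed the job in at about 16.5 s.

- **Flywheel:** I turned it counter-clockwise by the knob, and it caught at about 3.35 rad. The resistance peaked at about 14–15 N, was down to half about 1.05 rad after the catch, and I stopped at 1.6 N. That is about 1.25 rad after the catch (allowed 0.95 to 1.7).
- **Stopping point check:** The arm's own reading put the knob at 4.64 rad. The later picture gave 4.60, a 2–3 mm difference at the knob, and both are inside the window.
- **Load on the wheel mount:** The largest sideways force I read at the knob was 15.1 N. That is about 1.3 mm of give, against the 24 N (2 mm) limit.
- **Brake lever:** I pushed it to its end stop with the closed fingers. Pictures show the tip moved 65 mm to the far side, where a full 1.0 rad swing would be 67 mm, and it stayed there after I backed off.
- **Bystanders:** The bottle, dropper and dish are within 0.2 mm of where they started. The arm is clear of everything.

Two things did not go cleanly:
- **Slipped grip:** My first 6 N squeeze was too weak, and the knob pushed the fingers open near the peak. I backed the tool up and re-gripped at 11 N, and the wheel stayed put.
- **Lever overpush:** At the lever's end stop I pushed further than needed. The fingertips pressed with about 49 N along the push (56 N in all at the wrist, limit 120 N) before I backed off.

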